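Draw back a sprung belt tensioner and pin it for fitting

TASK

The belt tensioner on the table has to be locked back so that a belt can be slipped on. Pick up the loose round pin and lay it level across the open slots of the two cheeks, where it rests on the wheel's rim; then press the sprung fork arm down, hold it while the pin drops into the wheel's notch, and ease the arm up, without letting it fly back, until the pin alone holds it. Leave the spanner, tape, marker and bottle where they are.

Things in the scene. Friction and masses are not known exactly. Their poses are not given: they have to be found in the camera images.
- tensioner: Grey steel bracket of a belt tensioner, fixed: base plate 124 x 120 x 10 mm, two upright cheeks 158 mm high, 6 mm thick, 60 mm apart inside. Origin: centre of the plate's underside, on the table; x along the level axle (88 mm up), z up; the fork arm reaches out to -y. Each cheek has an open slot right above the axle: 14 mm wide, floor at z = 0.126, flaring from z = 0.148 to 26 mm at the top.
- rim_top (a point): Point on the bracket's x = 0, y = 0, at z = 0.138: top of the wheel's rim midway between the cheeks. The steel wheel sits on the axle, 100 mm across, 14 mm thick, with one notch in its rim 15.5 mm wide, 14 mm deep. The rim blocks the slots, so a pin laid in both rests on it, its centre at z = 0.144, until the notch comes under it; then it falls 12 mm. Axes as the bracket's.
- pin_seat (a point): Point on the bracket's x = 0, y = 0, at z = 0.132: the pin's centre when it has dropped home onto the floors of both slots, inside the notch (its top then flush with the rim). Axes as the bracket's: x along the axle and the seated pin.
- tension_arm (a joint): Turn of wheel and arm (one piece), rad. 0: arm up on its stop, 20 degrees above level, notch 35 degrees from the top on the far side. Grows as the arm is pressed down. 0.61: notch centred under the slots, arm 15 degrees below level; the pin falls in from about 0.56 to 0.66; stop at 0.70. A spring drives it up: 5 N at the grip at first, 8 N at the notch. Let go, the pinned arm stays at 0.53.
- grip_bar (a point): Centre of the round black grip bar across the end of the fork arm: 16 mm thick, 72 mm long between the fork's bars, parallel to the axle, on an arc of 165 mm radius about it. It is 144 mm above the table at the start and 45 mm with the notch under the slots. An idler roller, 47 mm across, turns freely between the bars 57 mm nearer the axle.
- pin_center (a point): Centre of the locking pin: a plain steel dowel, 12 mm thick, 110 mm long, 0.06 to 0.13 kg, lying loose on the table; it rolls if nudged. x runs along the pin. Its other axes turn as it rolls.
- spanner_13: Combination spanner, steel, 186 x 27 x 8 mm, lying flat. Origin: centre of its underside. Leave it.
- thread_tape: Small spool of thread tape, 54 mm across, 16 mm high, lying flat. Origin: centre of its underside. Leave it.
- marker_pen: White marker pen with a black cap, 132 mm long, 17 mm thick, lying. Origin: centre of its underside. Leave it.
- threadlock_bottle: Red bottle, 24 x 36 x 92 mm, standing. Origin: centre of its underside. Leave it standing.

How it is judged:
By the outcome, as a careful person would: the job done as asked, in the order asked, and still so for the second after the job is handed in, with the robot touching nothing.
It also fails if it takes over 54 s, if anything falls off the work surface, if the arm or the gripper's body presses on something with over 40 N, if the wrist force passes 120 N, or if a joint passes its speed limit or range.

ROBOT

A 6-joint arm with a two-finger parallel gripper is mounted at the origin on a cart in front of the work surface, level with it; the furniture and walls round the work are solid. World frame = base frame: x ahead of the robot, y to its left, z up, the work surface at z = 0. Lengths are in m, angles in rad, forces in N, time in s.
With the tool pointing down it reaches from about 0.325 to 0.85 m from the base axis. Payload 4.4 kg.
Tool frame: the origin (TCP) lies at the very end of the fingers, on their centre line; the grasp point (between the pads) lies 19 mm behind it; z points along the fingers, y is the line along which they close (so a half turn about z gives the same grasp; the last joint's range is limited). The gripper opens to 94 mm and grips with 3 to 60 N. Pads are 16 mm wide; open, the fingers measure 119 mm over their backs; the gripper's body (75 mm by 177 mm) begins 78 mm behind the grasp point.
Start: joints at [-1.498, 0.207, 1.542, -0, 1.393, -0.15], TCP at [0.128, -0.561, 0.205] pointing down, gripper open.
Joint ranges: [-2.73, 2.73], [-0.86, 2.22], [0.23, 2.46], [-1.11, 4.25], [0.08, 2.63], [-2.82, 2.82]. Speed limits (rad/s): [2.79, 2.79, 3.14, 3.14, 3.14, 3.14].

INTERFACE

Orientations are given as a unit quaternion [w, x, y, z].
In Python, from workcell import ctrl gives the robot as it stands. The module is installed in compiled form; this text tells all that it offers.
- The arm moves only by the tool arm_command, never from a script. Its argument "targets" is a list of rows, each an object of numbers: "claw": the opening, from 0 (shut) to 1 (fully open); "tx", "ty", "tz": the shift along the tool's x, y, z as a fraction of full scale; "spin": the turn about the tool's z as a fraction of full scale. In form: [{"claw": .., "tx": .., "ty": .., "tz": .., "spin": ..}, ...]. A call has exactly 10 rows; each row is the pose to reach, as a shift and turn from the pose commanded when the call began, along the tool's axes at that moment; what a row does not reach only later rows make up. Full scale, the value 1, is 100 cm for a shift and 60 degrees for a turn. A row lasts 1/8 s, in which the tool goes at most 62.5 mm and 10.7 degrees, less where a joint would pass 70% of its speed; a pose out of reach is approached as far as the arm can. A call with a number of a shift or a turn outside -1 to 1 is refused whole. A call with a gripper value outside its range is refused whole. The fingers move at their own pace and stop on an object; "squeeze" is the grip in N (left out, the last holds). Time passes only in rows, so rows that repeat a pose let the fingers close, or fill a call up. It gives the time, the measured TCP pose, the force, the opening and the grip force at its end, in the units of the state.
- ctrl.observe(): the state, without advancing time (a new reading comes with each control period).
- ctrl.read_camera(name): name is "side" or "top" or "wrist"; returns the picture (420x560x3 uint8, blue, green, red); there is no depth.
- ctrl.camera_params(name): a dict with "intrinsics" (3x3 intrinsics, pixels), "R" (3x3) and "t" (3): a world point X has camera coordinates R X + t. Camera axes: x right, y down, z forward; pixel columns grow to the right and rows downward; lengths in m; the calibration is good to about 2 mm. The wrist camera is an equidistant fisheye: a pixel r from the principal point sees the ray r / f radians off the axis. A picture is of the moment at which its call begins: read the wrist's pose just before it. camera_params takes no time and is no camera call; for the wrist camera it gives the pose at the moment of the call.
- ctrl.job_done(): hands the job in; it is judged then, once.
The state is a dict: "time": time; "q": joint angles; "joint_velocities": joint speeds; "tau": joint torques, N m; "position": TCP position; "orientation": TCP orientation; "ft_force": force on the tool from outside, world axes, zero at the start; "moment": the same for the moment, N m; "opening": finger opening in m; "grasp_force": force on a finger pad.
Only numpy, scipy, OpenCV 4.12 (cv2) and the standard library are available. Lean on these libraries where they do the work, as an engineer would, in place of code of your own. Each camera call takes 0.05 s, during which the arm holds its last target. There are 200 camera calls.

## Working session

There is one attempt and no reset: what is moved stays moved. The work goes in short steps, Python scripts to look and compute and a tool call to move; the robot and the scene stay as the last step left them, time stands still between calls to the robot, and variables do not carry over. Pictures are saved under pics/ and viewed, at most 10 in all, crops included, and the job is handed in when it is done.

Besides the shell and the picture viewer there is one more tool, called after "Call:" as name([rows], argument=value, ...), one row to a line, values as JSON. arm_command: Moves the arm, as the interface text tells. Its arguments: {"type":"object","properties":{"targets":{"type":"array","items":{"type":"object","properties":{"claw":{"type":"number"},"tx":{"type":"number"},"ty":{"type":"number"},"tz":{"type":"number"},"spin":{"type":"number"}}}},"squeeze":{"type":"number"}},"required":["targets"]}

```bash
mkdir -p pics
python3 - <<'E'
from workcell import ctrl
import cv2
s=ctrl.observe();print(s['time'],s['position'],s['orientation'],s['opening'])
for n in('top','side'):
    cv2.imwrite(f'pics/{n}0.png',ctrl.read_camera(n))
    p=ctrl.camera_params(n);print(n,p)
E
```

```text
0.0 [ 0.12752006 -0.55987376  0.20431129] [-1.10556009e-03  9.93742522e-01  1.11689652e-01  1.66015932e-05] 0.09415492197384594
top {'intrinsics': array([[509.66423738,   0.        , 275.14802044],
       [  0.        , 509.66423738, 209.95741801],
       [  0.        ,   0.        ,   1.        ]]), 'R': array([[ 0.02181412, -0.99975494, -0.00376793],
       [-0.99691907, -0.02146792, -0.075442  ],
       [ 0.07534263,  0.00540203, -0.99714307]]), 't': array([-0.06755679,  0.61527004,  1.34226421])}
side {'intrinsics': array([[433.8314804 ,   0.        , 275.16702371],
       [  0.        , 433.8314804 , 204.98349837],
       [  0.        ,   0.        ,   1.        ]]), 'R': array([[ 0.99921177,  0.03600421,  0.01671942],
       [ 0.02964624, -0.39671529, -0.91746285],
       [-0.02639968,  0.91723534, -0.39746997]]), 't': array([-0.63465055,  0.06952701,  1.01035541])}
```

View pics/top0.png

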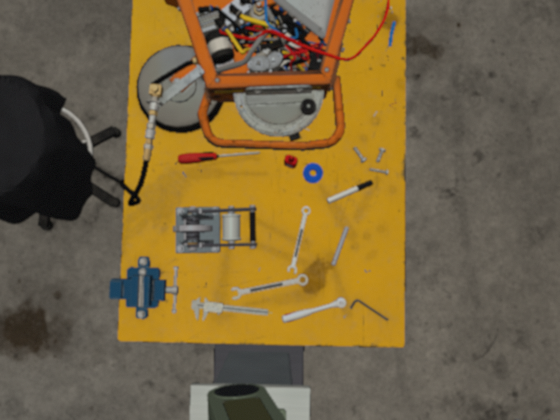

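View pics/side0.png

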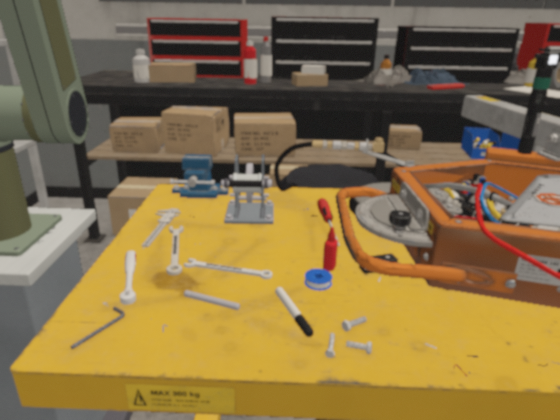

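The top picture shows the tensioner at about (215,229) with its arm to the right and the grip bar at (253,226). The pin is at (341,245), the spanner at (300,240), the tape at (313,173), the marker at (350,191) and the bottle at (291,161). The side picture agrees, with the pin at (212,299) and the tensioner at (250,195). I'll enlarge both for precise pixels.

Run:
```python
import cv2
a=cv2.imread('pics/top0.png')[195:275,165:365]
cv2.imwrite('pics/topc.png',cv2.resize(a,None,fx=4,fy=4,interpolation=cv2.INTER_CUBIC))
a=cv2.imread('pics/side0.png')[140:320,165:345]
cv2.imwrite('pics/sidec.png',cv2.resize(a,None,fx=3.3333,fy=3.3333,interpolation=cv2.INTER_CUBIC))
```

```text
(no output)
```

View pics/topc.png

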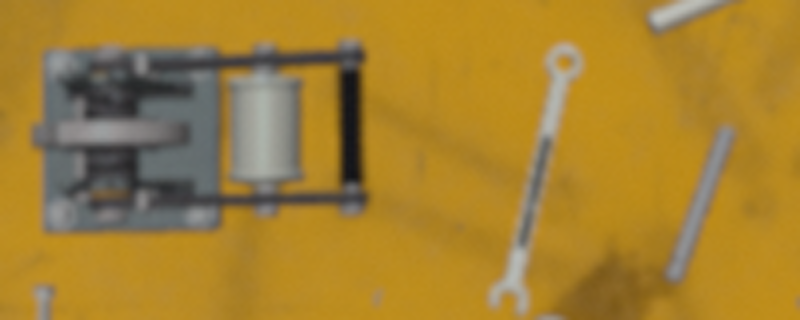

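View pics/sidec.png

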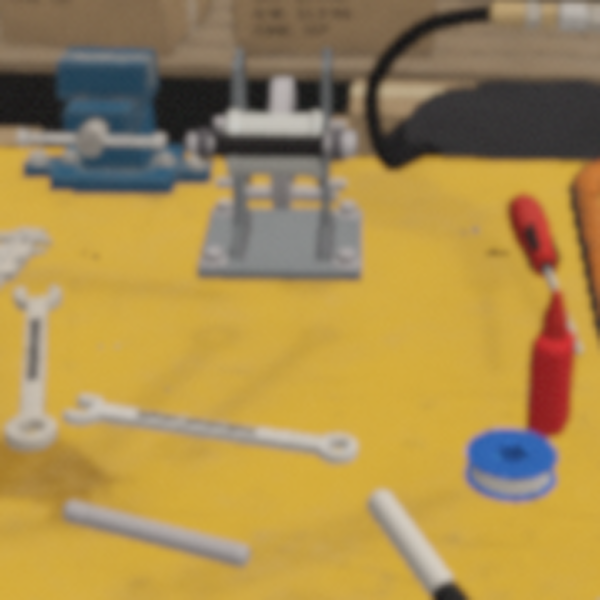

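```bash
cat > h.py <<'E'
import numpy as np
from workcell import ctrl
P={n:ctrl.camera_params(n) for n in('top','side')}
def back(n,uv,z):
    p=P[n];d=p['R'].T@np.linalg.inv(p['intrinsics'])@[uv[0],uv[1],1];c=-p['R'].T@p['t']
    return c+d*(z-c[2])/d[2]
def proj(n,X):
    p=P[n];x=p['intrinsics']@(p['R']@np.array(X)+p['t']);return x[:2]/x[2]
def T(x,y):return((x+.5)/4-.5+165,(y+.5)/4-.5+195)
def S(x,y):return((x+.5)/3.3333-.5+165,(y+.5)/3.3333-.5+140)
E
python3 - <<'E'
from h import *
np.set_printoptions(precision=4,suppress=True)
a=back('top',T(728,127),.006);b=back('top',T(674,280),.006);print('pin top',a,b,(a+b)/2,np.linalg.norm(a-b),np.degrees(np.arctan2(*(a-b)[1::-1])))
a=back('side',S(247,552),.006);b=back('side',S(68,510),.006);print('pin side',a,b,(a+b)/2,np.linalg.norm(a-b),np.degrees(np.arctan2(*(a-b)[1::-1])))
C=[back('top',T(*c),.010) for c in((45,50),(218,49),(220,229),(46,231))];print(np.array(C),np.mean(C,0))
print('dirs',np.degrees(np.arctan2(*(C[0]-C[3])[1::-1])),np.degrees(np.arctan2(*(C[1]-C[2])[1::-1])))
for c in((351,68),(351,187)):print('grip',back('top',T(*c),.144))
print('arm outer',[back('top',T(*c),.144) for c in((351,45),(351,212))])
print('side plate front bottom',back('side',S(200,276),0),back('side',S(361,276),0))
print('side grip',back('side',S(203,147),.144),back('side',S(340,147),.144))
print('spanner',back('top',T(563,60),.004),back('top',T(510,295),.004))
E
```

```text
pin top [ 0.5775 -0.2484  0.006 ] [ 0.4738 -0.2132  0.006 ] [ 0.5257 -0.2308  0.006 ] 0.10949501131791335 -18.711334438101638
pin side [ 0.5792 -0.2435  0.006 ] [ 0.476  -0.2113  0.006 ] [ 0.5276 -0.2274  0.006 ] 0.10806936977910453 -17.327493493172874
[[0.6195 0.2148 0.01  ]
 [0.6227 0.0977 0.01  ]
 [0.5013 0.0927 0.01  ]
 [0.4975 0.2097 0.01  ]] [0.5602 0.1537 0.01  ]
dirs 2.408127283261063 2.359943619614589
grip [0.6022 0.0006 0.144 ]
grip [ 0.5297 -0.0012  0.144 ]
arm outer [array([0.6163, 0.001 , 0.144 ]), array([ 0.5146, -0.0016,  0.144 ])]
side plate front bottom [ 0.5043  0.1022 -0.    ] [0.6256 0.1108 0.    ]
side grip [ 0.5257 -0.0029  0.144 ] [0.6141 0.0042 0.144 ]
spanner [ 0.6207 -0.1362  0.004 ] [ 0.4613 -0.1033  0.004 ]
```

Call:
arm_command([
  {"claw": 0.6,"tx": 0.046,"ty": -0.023,"tz": 0.0,"spin": 0.05},
  {"claw": 0.6,"tx": 0.092,"ty": -0.047,"tz": 0.01,"spin": 0.15},
  {"claw": 0.6,"tx": 0.145,"ty": -0.074,"tz": 0.02,"spin": 0.25},
  {"claw": 0.6,"tx": 0.2,"ty": -0.101,"tz": 0.03,"spin": 0.35},
  {"claw": 0.6,"tx": 0.255,"ty": -0.129,"tz": 0.04,"spin": 0.45},
  {"claw": 0.6,"tx": 0.31,"ty": -0.157,"tz": 0.05,"spin": 0.514},
  {"claw": 0.6,"tx": 0.365,"ty": -0.185,"tz": 0.06,"spin": 0.514},
  {"claw": 0.6,"tx": 0.415,"ty": -0.21,"tz": 0.07,"spin": 0.514},
  {"claw": 0.6,"tx": 0.45,"ty": -0.228,"tz": 0.08,"spin": 0.514},
  {"claw": 0.6,"tx": 0.463,"ty": -0.234,"tz": 0.085,"spin": 0.514},
])

```text
time: 1.35
position: [0.5277, -0.2277, 0.1192]
orientation: [-0.0, 0.988, -0.155, -0.001]
ft_force: [-0.6, 0.4, 0.0]
opening: 0.0565
grasp_force: 0.0
```

```bash
cat >> h.py <<'E'
def wback(uv,z,p):
    K=p['intrinsics'];x=(uv[0]-K[0,2])/K[0,0];y=(uv[1]-K[1,2])/K[1,1];r=np.hypot(x,y)+1e-12
    d=p['R'].T@np.array([np.sin(r)*x/r,np.sin(r)*y/r,np.cos(r)]);c=-p['R'].T@p['t'];return c+d*(z-c[2])/d[2]
def wproj(X,p):
    X=p['R']@np.array(X)+p['t'];s=np.hypot(X[0],X[1]);r=np.arctan2(s,X[2])
    K=p['intrinsics'];return np.array([K[0,2]+K[0,0]*r*X[0]/s,K[1,2]+K[1,1]*r*X[1]/s])
def wshot(name):
    import cv2,pickle
    p=ctrl.camera_params('wrist');im=ctrl.read_camera('wrist');cv2.imwrite(name+'.png',im);pickle.dump(p,open(name+'.pkl','wb'))
    s=ctrl.observe();print(s['time'],s['position'],np.degrees(2*np.arctan2(s['orientation'][2],s['orientation'][1])),s['opening'],s['ft_force']);return im,p
E
python3 - <<'E'
from h import *
im,p=wshot('pics/w1')
for x in([.5775,-.246,.006],[.4745,-.2125,.006]):print(wproj(x,p))
print(p['intrinsics'],-p['R'].T@p['t'])
E
```

```text
1.4 [ 0.52799289 -0.22740669  0.1188121 ] -17.870768281174602 0.05645091530839269 [0.62537126 0.06142696 0.69793142]
[281.12501175 149.40338519]
[280.64845865 262.65662576]
[[325.1922621    0.         279.26016047]
 [  0.         325.1922621  209.4561207 ]
 [  0.           0.           1.        ]] [ 0.5923953  -0.24907613  0.29792695]
```

View pics/w1.png

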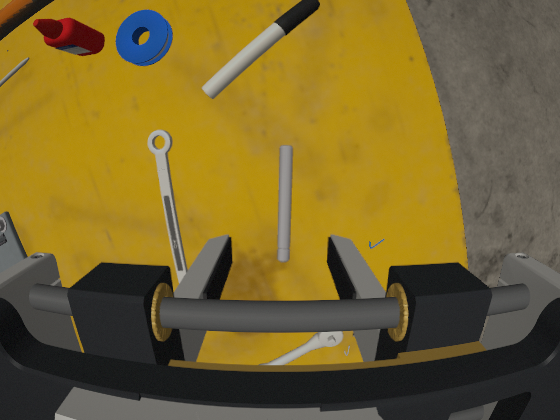

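The wrist picture shows the pin between the fingers, with ends at about (287,146) and (284,261). The spanner, tape and marker are clear of the gripper.

Run:
```python
from h import *
import pickle
p=pickle.load(open('pics/w1.pkl','rb'))
a=wback((287,147),.007,p);b=wback((284,260),.007,p);print(a,b,(a+b)/2,np.linalg.norm(a-b),np.degrees(np.arctan2(*(a-b)[1::-1])))
h=np.radians(-17.87);d=(a+b)[:2]/2-[.5278,-.2276];print(d@[np.cos(h),np.sin(h)],d@[np.sin(h),-np.cos(h)])
```

```text
[ 0.57800936 -0.25165117  0.007     ] [ 0.47656919 -0.21655226  0.007     ] [ 0.52728927 -0.23410171  0.007     ] 0.10734078169026333 -19.085928835669325
0.001509019391817673 0.006344761116070265
```

Call:
arm_command([
  {"claw": 0.6,"tx": 0.001,"ty": 0.005,"tz": 0.03,"spin": 0.014},
  {"claw": 0.6,"tx": 0.001,"ty": 0.005,"tz": 0.07,"spin": 0.014},
  {"claw": 0.5,"tx": 0.001,"ty": 0.005,"tz": 0.1,"spin": 0.014},
  {"claw": 0.4,"tx": 0.001,"ty": 0.005,"tz": 0.112,"spin": 0.014},
  {"claw": 0.4,"tx": 0.001,"ty": 0.005,"tz": 0.1165,"spin": 0.014},
  {"claw": 0.3,"tx": 0.001,"ty": 0.005,"tz": 0.1165,"spin": 0.014},
  {"claw": 0.2,"tx": 0.001,"ty": 0.005,"tz": 0.1165,"spin": 0.014},
  {"claw": 0.0,"tx": 0.001,"ty": 0.005,"tz": 0.1165,"spin": 0.014},
  {"claw": 0.0,"tx": 0.001,"ty": 0.005,"tz": 0.1165,"spin": 0.014},
  {"claw": 0.0,"tx": 0.001,"ty": 0.005,"tz": 0.1165,"spin": 0.014},
], squeeze=30)

```text
time: 2.65
position: [0.5273, -0.2351, 0.0049]
orientation: [0.0, 0.986, -0.164, 0.001]
ft_force: [0.5, 1.0, 5.0]
opening: 0.011
grasp_force: 30.0
```

Run:
```python
from h import *
im,p=wshot('pics/w2')
s=ctrl.observe();print(s['grasp_force'],s['moment'])
import cv2;cv2.imwrite('pics/w2c.png',cv2.resize(im[100:340,160:400],None,fx=2.4,fy=2.4,interpolation=cv2.INTER_CUBIC))
```

```text
2.7 [ 0.5273337  -0.23514213  0.00492446] -18.851381617587585 0.01122007212108902 [-0.39276651  1.77887359  5.36428238]
30.00007152557373 [ 0.20967053  0.05333035 -0.02702454]
```

View pics/w2c.png

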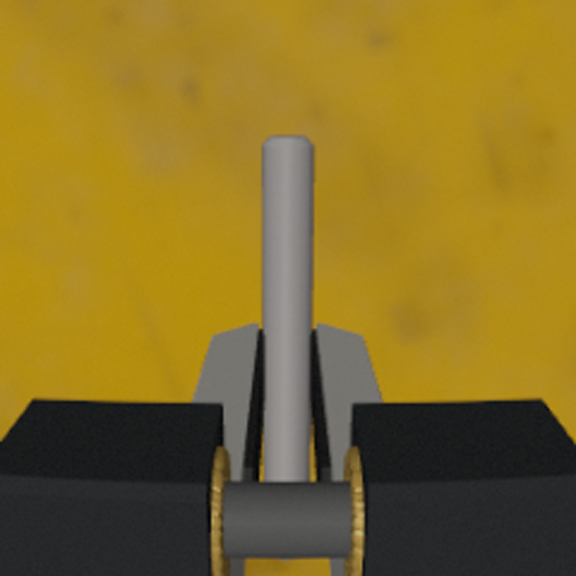

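The picture shows the pin square between the pads, with its far end at (280,157) in full-frame pixels. Next I lift a little and check that it stays held.

Call:
arm_command([
  {"claw": 0.0,"tz": -0.004},
  {"claw": 0.0,"tz": -0.01},
  {"claw": 0.0,"tz": -0.02},
  {"claw": 0.0,"tz": -0.04},
  {"claw": 0.0,"tz": -0.07},
  {"claw": 0.0,"tz": -0.11},
  {"claw": 0.0,"tz": -0.15},
  {"claw": 0.0,"tz": -0.19},
  {"claw": 0.0,"tz": -0.22},
  {"claw": 0.0,"tz": -0.23},
], squeeze=40)

```text
$.targets[0]: bad value
```

Run:
```python
from h import *
import cv2,pickle
p=pickle.load(open('pics/w2.pkl','rb'));a=wback((280,157.3),.008,p);h=np.radians(-18.85);d=a[:2]-[.5273,-.2351]
print('far end rel tool x,y',d@[np.cos(h),np.sin(h)],d@[np.sin(h),-np.cos(h)])
im,p=wshot('pics/w3')
s=ctrl.observe();print(s['grasp_force'],s['moment'])
t=ctrl.read_camera('side')
cv2.imwrite('pics/s3.png',cv2.hconcat([cv2.resize(im[100:340,190:370],(420,560)),cv2.resize(t[130:330,120:260],(392,560),interpolation=cv2.INTER_CUBIC)])[:, :800])
print(proj('side',s['position']))
```

```text
far end rel tool x,y 0.05474256856744805 0.0009924079777008758
2.75 [ 0.52732878 -0.23516484  0.00493362] -18.85311445375853 0.010521721937831435 [0.08947103 0.15208522 5.88066428]
30.00009834766388 [0.20347107 0.07196204 0.05758663]
[210.47884177 301.8734936 ]
```

View pics/s3.png

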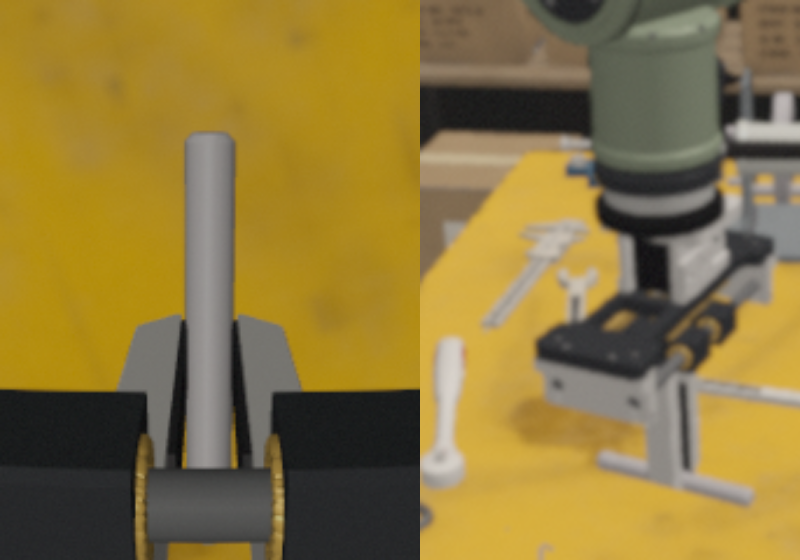

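The lift was refused because rows need every field. The side picture confirms the pin is gripped near its middle at the fingertips, and the far end lies 54.7 mm from the TCP, so the grasp is centred.

Call:
arm_command([
  {"claw": 0.0,"tx": 0,"ty": 0,"spin": 0,"tz": -0.003},
  {"claw": 0.0,"tx": 0,"ty": 0,"spin": 0,"tz": -0.008},
  {"claw": 0.0,"tx": 0,"ty": 0,"spin": 0,"tz": -0.016},
  {"claw": 0.0,"tx": 0,"ty": 0,"spin": 0,"tz": -0.03},
  {"claw": 0.0,"tx": 0,"ty": 0,"spin": 0,"tz": -0.06},
  {"claw": 0.0,"tx": 0,"ty": 0,"spin": 0,"tz": -0.1},
  {"claw": 0.0,"tx": 0,"ty": 0,"spin": 0,"tz": -0.14},
  {"claw": 0.0,"tx": 0,"ty": 0,"spin": 0,"tz": -0.18},
  {"claw": 0.0,"tx": 0,"ty": 0,"spin": 0,"tz": -0.21},
  {"claw": 0.0,"tx": 0,"ty": 0,"spin": 0,"tz": -0.22},
], squeeze=40)

```text
time: 4.05
position: [0.5278, -0.2356, 0.2275]
orientation: [0.001, 0.986, -0.164, 0.003]
ft_force: [-0.8, -0.4, -0.3]
opening: 0.0105
grasp_force: 40.0
```

Call:
arm_command([
  {"claw": 0.0,"tx": -0.005,"ty": -0.02,"spin": -0.02,"tz": -0.005},
  {"claw": 0.0,"tx": -0.015,"ty": -0.06,"spin": -0.06,"tz": -0.005},
  {"claw": 0.0,"tx": -0.026,"ty": -0.105,"spin": -0.12,"tz": -0.005},
  {"claw": 0.0,"tx": -0.039,"ty": -0.155,"spin": -0.18,"tz": -0.005},
  {"claw": 0.0,"tx": -0.052,"ty": -0.208,"spin": -0.24,"tz": -0.005},
  {"claw": 0.0,"tx": -0.065,"ty": -0.26,"spin": -0.29,"tz": -0.005},
  {"claw": 0.0,"tx": -0.077,"ty": -0.307,"spin": -0.33,"tz": -0.005},
  {"claw": 0.0,"tx": -0.086,"ty": -0.345,"spin": -0.35,"tz": -0.005},
  {"claw": 0.0,"tx": -0.092,"ty": -0.368,"spin": -0.354,"tz": -0.005},
  {"claw": 0.0,"tx": -0.0945,"ty": -0.378,"spin": -0.354,"tz": -0.005},
])

```text
time: 5.3
position: [0.5574, 0.1557, 0.2271]
orientation: [0.0, 1.0, 0.022, -0.002]
ft_force: [0.5, -0.1, -0.4]
opening: 0.0108
grasp_force: 40.0
```

Run:
```python
from h import *
import cv2
im,p=wshot('pics/w4')
s=ctrl.observe();print(s['grasp_force'],s['moment'])
cv2.imwrite('pics/t4.png',ctrl.read_camera('top'));cv2.imwrite('pics/s4.png',ctrl.read_camera('side'))
def B(x,y,z,h=np.radians(2.4)):
    return [.5602+x*np.cos(h)-y*np.sin(h),.1537+x*np.sin(h)+y*np.cos(h),z]
for n,q in dict(slotL=(-.033,0,.158),slotR=(.033,0,.158),rim=(0,0,.138),g=(0,-.155,.144)).items():print(n,wproj(B(*q),p),proj('side',B(*q)))
x=s['position'];print('pin ends side',proj('side',x+[.055,.002,.004]),proj('side',x+[-.055,-.002,.004]))
w=cv2.resize(im[0:400,130:430],(450,600));t=cv2.imread('pics/s4.png')[110:260,210:300]
cv2.imwrite('pics/c4.png',cv2.hconcat([w,cv2.resize(t,(348,600))[:, :348]]))
```

```text
5.35 [0.5577414  0.15600073 0.22734952] 2.552519001830582 0.010719469995279498 [-0.3377597   0.44128352 -0.95973255]
39.99849736690521 [0.04572165 0.04497214 0.00481896]
slotL [280.71221001 255.00792464] [234.86513437 156.38883347]
slotR [281.05217619 174.34552088] [261.54725239 156.77149837]
rim [280.75724765 209.95583092] [248.27511479 164.29522641]
g [449.9152537  211.91107987] [244.59307746 183.99977404]
pin ends side [269.84933995 127.4089474 ] [224.21560381 126.65810022]
```

View pics/c4.png

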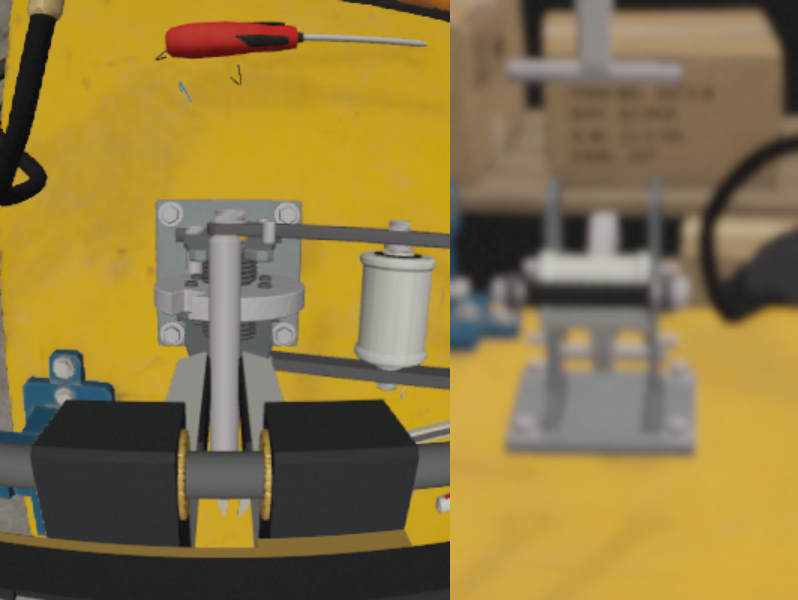

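The left half (wrist) shows the pin above the tensioner along its axle, with plate corners at (156,199), (300,199), (302,345) and (157,346). The right half (side) shows the pin level, with its ends at (508,70) and (682,72), and the cheek tops at (553,180) and (655,180).

Run:
```python
from h import *
import pickle
np.set_printoptions(precision=4,suppress=True)
p=pickle.load(open('pics/w4.pkl','rb'))
f=lambda c,z:wback(((c[0]+.5)/1.5-.5+130,(c[1]+.5)/1.5-.5),z,p)
C=np.array([f(c,.010) for c in((156,199),(300,199),(302.5,345),(157,346))]);print(C,C.mean(0))
for a,b in((0,1),(3,2),(3,0),(2,1)):print(np.linalg.norm(C[a]-C[b]),np.degrees(np.arctan2(*(C[b]-C[a])[1::-1])))
bolts=np.array([f(c,.014) for c in((171,213),(288,213),(285,332),(172,333))]);print('bolts',bolts,bolts.mean(0))
print('wheel +-y ends',f((304,298),.088),f((155,300),.088))
print('wheel faces near -y end',f((300,285),.088),f((300,315),.088))
print('pin far end',f((226,236),.230),'roller',f((394,250),.125),f((391,375),.125))
for n,c in(('side',[(553,180),(655,180)]),):
    for q in c:print('cheek side',back(n,((q[0]-450)/3.867+210,q[1]/4+110),.158))
for c in ((225.0,127.5),(270.,128)):print('pin end side',back('side',c,.231))
```

```text
[[0.623  0.2129 0.01  ]
 [0.6284 0.0964 0.01  ]
 [0.5056 0.0853 0.01  ]
 [0.4992 0.2096 0.01  ]] [0.564 0.151 0.01 ]
0.11654782524218779 -87.36505364493382
0.1244982244341149 -87.06421295663483
0.12385112853183787 1.5045955687322685
0.12329630965654008 5.194185699496059
bolts [[0.6121 0.1998 0.014 ]
 [0.6164 0.1061 0.014 ]
 [0.5176 0.1019 0.014 ]
 [0.5125 0.1965 0.014 ]] [0.5646 0.1511 0.014 ]
wheel +-y ends [0.5622 0.1014 0.088 ] [0.5563 0.2011 0.088 ]
wheel faces near -y end [0.5709 0.1048 0.088 ] [0.5503 0.1032 0.088 ]
pin far end [0.612  0.1567 0.23  ] roller [0.6018 0.0546 0.125 ] [0.5223 0.0464 0.125 ]
cheek side [0.5302 0.1644 0.158 ]
cheek side [0.5959 0.1704 0.158 ]
pin end side [0.5056 0.1471 0.231 ]
pin end side [0.6133 0.1534 0.231 ]
```

Fusing the views, the bracket centre is about (0.562, 0.153) with heading 2.5°. Next I lower the pin into the flare.

Call:
arm_command([
  {"claw": 0.0,"tx": 0.0042,"ty": 0.0032,"spin": 0,"tz": 0.01},
  {"claw": 0.0,"tx": 0.0042,"ty": 0.0032,"spin": 0,"tz": 0.025},
  {"claw": 0.0,"tx": 0.0042,"ty": 0.0032,"spin": 0,"tz": 0.04},
  {"claw": 0.0,"tx": 0.0042,"ty": 0.0032,"spin": 0,"tz": 0.05},
  {"claw": 0.0,"tx": 0.0042,"ty": 0.0032,"spin": 0,"tz": 0.058},
  {"claw": 0.0,"tx": 0.0042,"ty": 0.0032,"spin": 0,"tz": 0.064},
  {"claw": 0.0,"tx": 0.0042,"ty": 0.0032,"spin": 0,"tz": 0.069},
  {"claw": 0.0,"tx": 0.0042,"ty": 0.0032,"spin": 0,"tz": 0.073},
  {"claw": 0.0,"tx": 0.0042,"ty": 0.0032,"spin": 0,"tz": 0.076},
  {"claw": 0.0,"tx": 0.0042,"ty": 0.0032,"spin": 0,"tz": 0.076},
])

```text
time: 6.7
position: [0.5635, 0.1504, 0.1528]
orientation: [0.0, 1.0, 0.021, -0.0]
ft_force: [0.2, -1.1, -0.9]
opening: 0.0106
grasp_force: 40.0
```

Run:
```python
from h import *
import cv2
im,p=wshot('pics/w5')
s=ctrl.observe();print(s['grasp_force'],s['moment'],s['ft_force'])
t=ctrl.read_camera('side');cv2.imwrite('pics/s5.png',t)
w=cv2.resize(im[80:320,200:380],(450,600));
cv2.imwrite('pics/c5.png',cv2.hconcat([w,cv2.resize(t[120:240,212:282],(350,600),interpolation=cv2.INTER_CUBIC)]))
```

```text
6.75 [0.56364191 0.15045292 0.15300501] 2.3873259152266506 0.010850054643376987 [-0.88782184 -0.09599658 -0.65344796]
39.998411536216736 [ 0.00118324  0.02896251 -0.00849684] [-0.88782184 -0.09599658 -0.65344796]
```

View pics/c5.png

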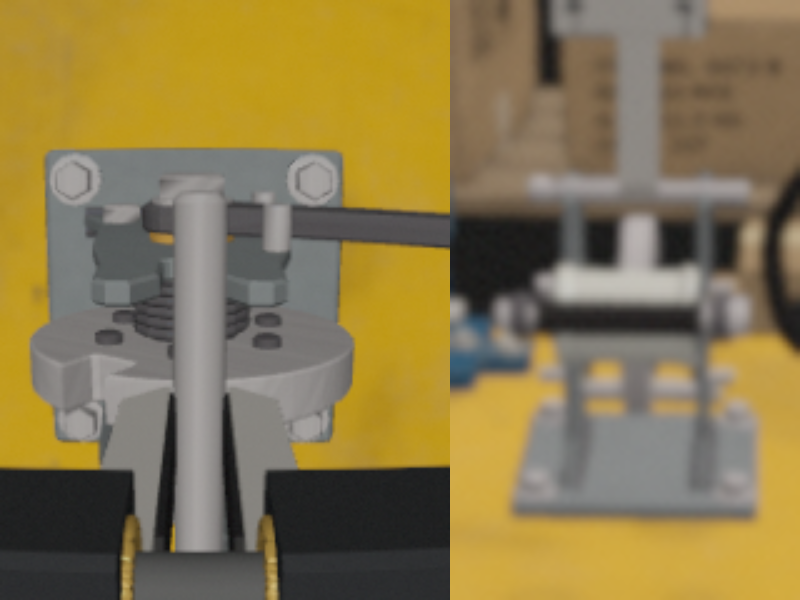

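The wrist half shows the wheel centred at about column 192 and the slot ears at about 190, with the pin at about 201. So the pin sits about 2.6 mm too far to -y. The side half shows the pin centred on the cheeks in x (639 against 639.5). I'll shift it and lower.

Call:
arm_command([
  {"claw": 0.0,"tx": 0,"ty": -0.0013,"spin": 0,"tz": 0},
  {"claw": 0.0,"tx": 0,"ty": -0.0026,"spin": 0,"tz": 0},
  {"claw": 0.0,"tx": 0,"ty": -0.0026,"spin": 0,"tz": 0.001},
  {"claw": 0.0,"tx": 0,"ty": -0.0026,"spin": 0,"tz": 0.002},
  {"claw": 0.0,"tx": 0,"ty": -0.0026,"spin": 0,"tz": 0.003},
  {"claw": 0.0,"tx": 0,"ty": -0.0026,"spin": 0,"tz": 0.004},
  {"claw": 0.0,"tx": 0,"ty": -0.0026,"spin": 0,"tz": 0.005},
  {"claw": 0.0,"tx": 0,"ty": -0.0026,"spin": 0,"tz": 0.006},
  {"claw": 0.0,"tx": 0,"ty": -0.0026,"spin": 0,"tz": 0.006},
  {"claw": 0.0,"tx": 0,"ty": -0.0026,"spin": 0,"tz": 0.006},
])

```text
time: 8.05
position: [0.5635, 0.153, 0.147]
orientation: [-0.0, 1.0, 0.021, 0.0]
ft_force: [0.4, -0.2, -1.0]
opening: 0.0106
grasp_force: 40.0
```

Call:
arm_command([
  {"claw": 0.0,"tx": 0,"ty": 0,"spin": 0,"tz": 0.0005},
  {"claw": 0.0,"tx": 0,"ty": 0,"spin": 0,"tz": 0.001},
  {"claw": 0.0,"tx": 0,"ty": 0,"spin": 0,"tz": 0.0015},
  {"claw": 0.0,"tx": 0,"ty": 0,"spin": 0,"tz": 0.002},
  {"claw": 0.0,"tx": 0,"ty": 0,"spin": 0,"tz": 0.0025},
  {"claw": 0.0,"tx": 0,"ty": 0,"spin": 0,"tz": 0.003},
  {"claw": 0.0,"tx": 0,"ty": 0,"spin": 0,"tz": 0.0035},
  {"claw": 0.0,"tx": 0,"ty": 0,"spin": 0,"tz": 0.004},
  {"claw": 0.0,"tx": 0,"ty": 0,"spin": 0,"tz": 0.004},
  {"claw": 0.0,"tx": 0,"ty": 0,"spin": 0,"tz": 0.004},
])

```text
time: 9.3
position: [0.5635, 0.153, 0.143]
orientation: [0.0, 1.0, 0.021, 0.0]
ft_force: [-0.0, 0.3, -0.7]
opening: 0.0107
grasp_force: 40.0
```

Call:
arm_command([
  {"claw": 0.0,"tx": 0,"ty": 0,"spin": 0,"tz": 0.0005},
  {"claw": 0.0,"tx": 0,"ty": 0,"spin": 0,"tz": 0.001},
  {"claw": 0.0,"tx": 0,"ty": 0,"spin": 0,"tz": 0.0015},
  {"claw": 0.0,"tx": 0,"ty": 0,"spin": 0,"tz": 0.0018},
  {"claw": 0.0,"tx": 0,"ty": 0,"spin": 0,"tz": 0.002},
  {"claw": 0.0,"tx": 0,"ty": 0,"spin": 0,"tz": 0.002},
  {"claw": 0.0,"tx": 0,"ty": 0,"spin": 0,"tz": 0.002},
  {"claw": 0.0,"tx": 0,"ty": 0,"spin": 0,"tz": 0.002},
  {"claw": 0.0,"tx": 0,"ty": 0,"spin": 0,"tz": 0.002},
  {"claw": 0.0,"tx": 0,"ty": 0,"spin": 0,"tz": 0.002},
])

```text
time: 10.55
position: [0.5637, 0.153, 0.1427]
orientation: [0.0, 1.0, 0.021, 0.0]
ft_force: [-3.9, -0.5, 6.9]
opening: 0.0105
grasp_force: 40.0
```

The pin touches the rim at the expected height. I unload it, open slowly and lift.

Call:
arm_command([
  {"claw": 0.0,"tx": 0,"ty": 0,"spin": 0,"tz": -0.001},
  {"claw": 0.0,"tx": 0,"ty": 0,"spin": 0,"tz": -0.0018},
  {"claw": 0.0,"tx": 0,"ty": 0,"spin": 0,"tz": -0.0018},
  {"claw": 0.15,"tx": 0,"ty": 0,"spin": 0,"tz": -0.0018},
  {"claw": 0.2,"tx": 0,"ty": 0,"spin": 0,"tz": -0.0018},
  {"claw": 0.3,"tx": 0,"ty": 0,"spin": 0,"tz": -0.0018},
  {"claw": 0.35,"tx": 0,"ty": 0,"spin": 0,"tz": -0.0018},
  {"claw": 0.35,"tx": 0,"ty": 0,"spin": 0,"tz": -0.005},
  {"claw": 0.35,"tx": 0,"ty": 0,"spin": 0,"tz": -0.012},
  {"claw": 0.35,"tx": 0,"ty": 0,"spin": 0,"tz": -0.02},
], squeeze=5)

```text
time: 11.8
position: [0.5636, 0.1531, 0.1617]
orientation: [-0.0, 1.0, 0.021, 0.0]
ft_force: [0.1, -0.0, 0.7]
opening: 0.0328
grasp_force: 0.0
```

Call:
arm_command([
  {"claw": 0.35,"tx": 0,"ty": 0.0,"spin": 0,"tz": -0.02},
  {"claw": 0.35,"tx": 0,"ty": 0.0,"spin": 0,"tz": -0.04},
  {"claw": 0.35,"tx": 0,"ty": 0.01,"spin": 0,"tz": -0.06},
  {"claw": 0.2,"tx": 0,"ty": 0.03,"spin": 0,"tz": -0.06},
  {"claw": 0.0,"tx": 0,"ty": 0.06,"spin": 0,"tz": -0.06},
  {"claw": 0.0,"tx": 0,"ty": 0.1,"spin": 0,"tz": -0.06},
  {"claw": 0.0,"tx": 0,"ty": 0.13,"spin": 0,"tz": -0.06},
  {"claw": 0.0,"tx": 0,"ty": 0.15,"spin": 0,"tz": -0.06},
  {"claw": 0.0,"tx": 0,"ty": 0.16,"spin": 0,"tz": -0.06},
  {"claw": 0.0,"tx": 0,"ty": 0.162,"spin": 0,"tz": -0.06},
])

```text
time: 13.05
position: [0.5701, -0.0091, 0.2207]
orientation: [-0.0, 1.0, 0.021, -0.0]
ft_force: [-0.0, -0.5, 0.3]
opening: 0.0006
grasp_force: 0.0
```

Run:
```python
from h import *
import cv2
im,p=wshot('pics/w6')
s=ctrl.observe();print(s['grasp_force'],s['ft_force'])
t=ctrl.read_camera('side');cv2.imwrite('pics/s6.png',t);cv2.imwrite('pics/t6.png',ctrl.read_camera('top'))
np.set_printoptions(precision=4,suppress=True)
# pin ends expected, seated on rim
h=np.radians(2.5)
for e in(.055,-.055):
    X=[.5632+e*np.cos(h),.153+e*np.sin(h),.144];print(wproj(X,p),proj('side',X),proj('top',X))
print(proj('side',[.5632,.153,.144]),proj('side',s['position']))
```

```text
13.1 [ 0.57017103 -0.00879667  0.22079172] 2.381522392438152 0.000318902814201803 [ 0.06456725 -0.31786552  0.04281952]
0.0 [ 0.06456725 -0.31786552  0.04281952]
[ 93.6779 156.0578] [271.5546 162.4134] [189.2654 203.7515]
[108.5024 272.3896] [227.2819 161.809 ] [189.6772 248.8629]
[249.4336 162.1114] [245.4785 150.6516]
```

Run:
```python
import cv2,numpy as np
a=cv2.imread('pics/side0.png').astype(int);b=cv2.imread('pics/s6.png').astype(int)
d=np.abs(a-b).sum(2)
print('rows 154-172, cols 222-276 step2')
for r in range(154,173):print(r,' '.join(f'{d[r,c]:3d}' for c in range(222,278,2)))
a=cv2.imread('pics/top0.png').astype(int);b=cv2.imread('pics/t6.png').astype(int)
d=np.abs(a-b).sum(2)
for r in range(198,256,2):print(r,' '.join(f'{d[r,c]:3d}' for c in range(180,200)))
```

```text
rows 154-172, cols 222-276 step2
154   5   6   1   3   3   2   2   1   1   7   2   5   6   1   7   0   4   1   0   3   5   9   2   1   0   3   9   2
155   4   1   3   0   2   1   4   2   3   5   3   4   1   2   6   3   3   6   4   8   1   5   7   4   0   1   2   3
156   3   5   3   1   4   1   2   1   3   2   2   2   4   2   3   4   3   4   4   5   4   2   3   0   1   2   3   1
157   3   5   3   4   4   4   2   7   8   5   7   2   6   6   3   5   5   3   3   7   2   1   1   4   2   4   5   3
158   3   2   2  29  46  41  17  13  56  40  42  41  41  45  34  37  38  39  41  42   9  14  10  10   7   5   2   5
159   4   6  16  93 122 106  45  40 129 111 104 105 106 106  94 101 102 104 109 104  31  58  54  53  36   7   3   2
160   3   0  25 138 178 154  82  57 176 160 157 156 157 151 149 152 156 162 165 154  53 116 122 120 108  23   3   8
161   5   9  19 140 180 166  84  47 165 161 163 165 160 154 152 157 174 184 190 167  58 149 173 168 155  41   1   4
162   3   2  27 117 150 148  71  28 124 138 138 148 115  71  59  91 140 154 163 141  53 142 162 161 147  40   0  16
163   1   2  17  96 119
[... 2872 characters left out ...]
   5   5   9   7   6  17  30
240  15  11   7   4   8  40 145 225 212 143  60   7   3   6   8   8   8   5  52 122
242   8  12   3   7   3  32 110 181 176 125  49  12   5   4  12   8   5  20  60  90
244  13   5  11   5   5  11  53 135 189 155  76  20   5   5   4   6   9  25  38  24
246  15  14  14   8   5  14  84 184 245 209 112  26   5  11   8   6  11  41  61  32
248  13  11  12   7  10   7  43 108 130  77   2  39   7  14  11   8   4  18  38  45
250  12  11  12   7   5  15  15  19  17  14  37  27   3  11  10   5  13  26  41  42
252  13  10  10  12  14  10  14  10  11   8  10   9   9  16   8   9  26  44  51  46
254  10  11   8  13  13  14  11  14  12  12  10  12  13  16   8  45 106 128 128 140
```

The difference images put the pin level in both slots, with rows 161–162 in the side view against 162 expected. Next I press the arm.

Call:
arm_command([
  {"claw": 0.0,"tx": 0,"ty": -0.001,"spin": 0,"tz": 0.01},
  {"claw": 0.0,"tx": 0,"ty": -0.002,"spin": 0,"tz": 0.025},
  {"claw": 0.0,"tx": 0,"ty": -0.002,"spin": 0,"tz": 0.04},
  {"claw": 0.0,"tx": 0,"ty": -0.002,"spin": 0,"tz": 0.052},
  {"claw": 0.0,"tx": 0,"ty": -0.002,"spin": 0,"tz": 0.06},
  {"claw": 0.0,"tx": 0,"ty": -0.002,"spin": 0,"tz": 0.065},
  {"claw": 0.0,"tx": 0,"ty": -0.002,"spin": 0,"tz": 0.069},
  {"claw": 0.0,"tx": 0,"ty": -0.002,"spin": 0,"tz": 0.073},
  {"claw": 0.0,"tx": 0,"ty": -0.002,"spin": 0,"tz": 0.077},
  {"claw": 0.0,"tx": 0,"ty": -0.002,"spin": 0,"tz": 0.081},
])

```text
time: 14.45
position: [0.5708, -0.0103, 0.1418]
orientation: [0.003, 1.0, 0.021, 0.001]
ft_force: [-3.5, -9.4, 6.4]
opening: 0.0004
grasp_force: 4.8
```

The tip met the bar off-centre and slid to its side. I'll back off slowly and grip the bar instead, which gives more secure control on the arc.

Call:
arm_command([
  {"claw": 0.0,"tx": 0,"ty": 0,"spin": 0,"tz": -0.003},
  {"claw": 0.0,"tx": 0,"ty": 0,"spin": 0,"tz": -0.006},
  {"claw": 0.0,"tx": 0,"ty": 0,"spin": 0,"tz": -0.009},
  {"claw": 0.0,"tx": 0,"ty": 0,"spin": 0,"tz": -0.012},
  {"claw": 0.0,"tx": 0,"ty": 0,"spin": 0,"tz": -0.016},
  {"claw": 0.0,"tx": 0,"ty": 0,"spin": 0,"tz": -0.03},
  {"claw": 0.3,"tx": 0,"ty": -0.006,"spin": 0,"tz": -0.045},
  {"claw": 0.3,"tx": 0,"ty": -0.006,"spin": 0,"tz": -0.045},
  {"claw": 0.3,"tx": 0,"ty": -0.006,"spin": 0,"tz": -0.045},
  {"claw": 0.3,"tx": 0,"ty": -0.006,"spin": 0,"tz": -0.045},
])

```text
time: 15.7
position: [0.5694, -0.0008, 0.1844]
orientation: [-0.0, 1.0, 0.021, -0.001]
ft_force: [-0.6, -0.9, -0.9]
opening: 0.0281
grasp_force: 0.0
```

Run:
```python
from h import *
import cv2
im,p=wshot('pics/w7')
t=ctrl.read_camera('side');cv2.imwrite('pics/s7.png',t)
a=cv2.imread('pics/side0.png').astype(int);d=np.abs(a-t).sum(2)
for r in range(156,168,2):print(r,' '.join(f'{d[r,c]:3d}' for c in range(222,278,2)))
w=cv2.resize(im[60:360,120:460],(680,600));cv2.imwrite('pics/c7.png',w)
```

```text
15.75 [ 0.56942413 -0.00080402  0.18427611] 2.378739374594238 0.02805504268588634 [-0.36193459 -0.15975465 -0.04881511]
156   3   3   0   1   1   0   3   4   3  69 116 112 113 115  82   2   0   3   2   4   3   4   1   1   0   4   1   1
158   0   2   3  30  47  40  17  15  56  61  68  58  55  60  50  34  36  41  45  33   5  13  12  13   8   3   2   4
160   4   0  26 138 182 158  82  57 175 147 101  84  83  81 114 146 159 160 162 135  47 114 121 118 106  26   3   2
162   3   2  21 117 147 145  71  25 116 174 175 162 120  70  70  94 141 148 158 136  55 139 160 161 145  42   3   7
164   2   3   7  46  64  66  33   3  31 194 276 265  56  91  60  24  66  78 102  87  18  71  99 105  49   0   2   3
166   7   7   4   2   2   6   1   5   5 133 268 253  23 150  61   9   4   9  17  12   1   3  13   4   1   5   2   8
```

View pics/c7.png

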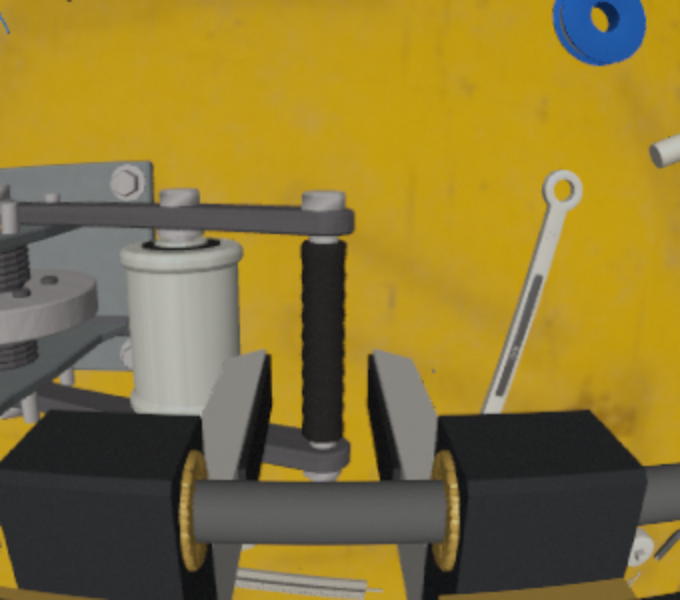

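The picture shows the bar at column 323, centred between the fingertips (271 and 369), with the roller clear. The pin is unmoved. I descend and grip the bar.

Call:
arm_command([
  {"claw": 0.3,"tx": -0.001,"ty": 0,"spin": 0,"tz": 0.01},
  {"claw": 0.3,"tx": -0.002,"ty": 0,"spin": 0,"tz": 0.02},
  {"claw": 0.3,"tx": -0.002,"ty": 0,"spin": 0,"tz": 0.03},
  {"claw": 0.3,"tx": -0.002,"ty": 0,"spin": 0,"tz": 0.04},
  {"claw": 0.3,"tx": -0.002,"ty": 0,"spin": 0,"tz": 0.048},
  {"claw": 0.3,"tx": -0.002,"ty": 0,"spin": 0,"tz": 0.053},
  {"claw": 0.3,"tx": -0.002,"ty": 0,"spin": 0,"tz": 0.054},
  {"claw": 0.2,"tx": -0.002,"ty": 0,"spin": 0,"tz": 0.054},
  {"claw": 0.1,"tx": -0.002,"ty": 0,"spin": 0,"tz": 0.054},
  {"claw": 0.0,"tx": -0.002,"ty": 0,"spin": 0,"tz": 0.054},
], squeeze=25)

```text
time: 17.05
position: [0.5683, -0.0021, 0.1314]
orientation: [0.001, 1.0, 0.021, 0.0]
ft_force: [0.3, -4.3, -0.0]
opening: 0.0152
grasp_force: 25.0
```

Call:
arm_command([
  {"claw": 0.0,"tx": 0,"ty": 0.0035,"spin": 0,"tz": 0.008},
  {"claw": 0.0,"tx": 0,"ty": 0.006,"spin": 0,"tz": 0.0165},
  {"claw": 0.0,"tx": 0,"ty": 0.008,"spin": 0,"tz": 0.025},
  {"claw": 0.0,"tx": 0,"ty": 0.0095,"spin": 0,"tz": 0.0335},
  {"claw": 0.0,"tx": 0,"ty": 0.0105,"spin": 0,"tz": 0.042},
  {"claw": 0.0,"tx": 0,"ty": 0.011,"spin": 0,"tz": 0.0505},
  {"claw": 0.0,"tx": 0,"ty": 0.011,"spin": 0,"tz": 0.059},
  {"claw": 0.0,"tx": 0,"ty": 0.0105,"spin": 0,"tz": 0.068},
  {"claw": 0.0,"tx": 0,"ty": 0.0095,"spin": 0,"tz": 0.0765},
  {"claw": 0.0,"tx": 0,"ty": 0.0095,"spin": 0,"tz": 0.0765},
], squeeze=30)

```text
time: 18.3
position: [0.5687, -0.0113, 0.0553]
orientation: [0.001, 1.0, 0.021, 0.0]
ft_force: [-2.7, -4.6, 7.4]
opening: 0.0151
grasp_force: 30.0
```

```bash
cat > chk.py <<'E'
from h import *
import cv2,sys
t=ctrl.read_camera('side');cv2.imwrite('pics/'+sys.argv[1]+'.png',t);s=ctrl.observe();print(s['time'],s['position'],s['ft_force'],s['opening'])
a=cv2.imread('pics/side0.png').astype(int);d=np.abs(a-t).sum(2)
for r in range(152,182,2):print(r,' '.join(f'{d[r,c]:3d}' for c in range(222,278,2)))
print('exp bar',[proj('side',[.569,y,z]) for y,z in((-.002,.144),(-.011,.0582),(-.006,.045))])
E
python3 chk.py s8
```

```text
18.35 [ 0.56873382 -0.01135621  0.05553178] [-2.75137557 -4.7793606   6.10016593] 0.015028664494448833
152   1   3   0   2   8  89  59  85  59 222 233 229 231 231 125  94 195 131 113 134  63   1   1   1   1   2   6   2
154   1   3   0   1  12 142  78  60  52 206 219 222 221 226 115  90 149  82 122 137  53   3   1   0   3   2   1   2
156   0   1   1   2  15 140  72  40  51 218 232 226 238 239 136  67 104  48 149 147  27   4   3   1   4   0   3   0
158   4   2   4  36  43  20  27  50  74 280 282 287 293 294 217  37  57  45  55  41  15  19   7   6   6   0   1   1
160   1   0  34 150 176 127 110  77  51 241 258 253 263 268 189  37  87 102  72  79  60 113 105  97  98  28   1   3
162   5   3  29 138 162 172 155  96  20 153 148 137 172 234 207  29 135 115 138 147  86 143 161 165 153  47   2  13
164   1   1  13  75 116 193 143  34  12  17  44  49 153 319 344 124 163 139 197 221  90  78 108 112  65   7   2   9
166   3   3   3   7  29 104   3 112  84  36  50  23 251 400 402 265  42 121 195 200  73  12  18  14   2   1   2   0
168   3   3   3   1  33  66  41 151  98  25  33   4 269 408 407 290  
[... 162 characters left out ...]

172   1   6  38  56  80  23 174 200  93  12  42  16 233 326 326 231  20  76  22  84   8   2   9   6   4   1   3   9
174   2   7  62  34  61 166 362 380 337 318 308 307 361 385 367 348 296 294 310 320  76   4   8   5   1   4   0   2
176   4  13  36  59 274 330 413 431 430 424 427 421 423 411 374 423 415 410 381 360  88   1   1   1   0   3   3   5
178  75  82  92  81 205 314 436 446 431 432 424 429 430 434 424 433 436 431 392 316  56  18   6   1   2   1   1   2
180 290 154  58  60   7  36 140 153 151 147 153 169 196 200 198 217 212 200 177 109  39  65  18  40   5   6   2   7
exp bar [array([245.6212932 , 184.16661475]), array([245.62209539, 221.83118397]), array([245.90283426, 226.1809417 ])]
```

Call:
arm_command([
  {"claw": 0.0,"tx": 0,"ty": -0.0006,"spin": 0,"tz": 0.004},
  {"claw": 0.0,"tx": 0,"ty": -0.0012,"spin": 0,"tz": 0.008},
  {"claw": 0.0,"tx": 0,"ty": -0.002,"spin": 0,"tz": 0.012},
  {"claw": 0.0,"tx": 0,"ty": -0.0028,"spin": 0,"tz": 0.015},
  {"claw": 0.0,"tx": 0,"ty": -0.0034,"spin": 0,"tz": 0.018},
  {"claw": 0.0,"tx": 0,"ty": -0.004,"spin": 0,"tz": 0.021},
  {"claw": 0.0,"tx": 0,"ty": -0.0044,"spin": 0,"tz": 0.0225},
  {"claw": 0.0,"tx": 0,"ty": -0.0044,"spin": 0,"tz": 0.0225},
  {"claw": 0.0,"tx": 0,"ty": -0.0044,"spin": 0,"tz": 0.0225},
  {"claw": 0.0,"tx": 0,"ty": -0.0044,"spin": 0,"tz": 0.0225},
])

```text
time: 19.6
position: [0.5686, -0.0079, 0.0332]
orientation: [0.001, 1.0, 0.021, 0.0]
ft_force: [-3.0, -6.7, 7.2]
opening: 0.0151
grasp_force: 30.0
```

```bash
python3 chk.py s9
```

```text
19.65 [ 0.56858767 -0.00788806  0.03321596] [-2.7605672  -6.52504826  6.89756519] 0.01508964993407403
152   3   2   7  47 154 220 263 227 215 229 218 227 241 229 233 220 214 181 117  43  23   4   2   1   1   3   3   1
154   0   0   2  15  34  38  57  71  73  79  93  93  95  88  78  57  42  47  76 134  46   4   2   0   1   2   2   2
156   0   2   3  10  29  31  32  39  72  59  69  62  67  59  56  77  93  90  98  95  17   1   1   1   4   6   4   3
158   2   6   1   1   5  11   8  36  22 160 147 139 141 160 138  34  93  84  14  11   7   0   0   1   2   0   2   2
160   2   3   4   0   2  32  48  50  17 228 252 261 261 265 190  42 165 145  68 102  41   2   2   2   4   2   1   2
162   2   2   6  43  61  13  20  77  15 175 192 181 226 287 217  34 219 187  44  81  42  14  14  18   7   2   0   8
164   9   6  72 275 335 195  17  82  35  58  61  77 272 431 373  73 250 228  42  23  10 183 258 260 163  21   2   0
166   4   4  85 290 334 250  95  89  42  20  14  48 313 478 391  90 255 278 148 102  66 227 365 347 123   9   0   4
168   9   6  31 146 185 236 210 108  46  11  20  49 334 471 385  84 24
[... 161 characters left out ...]

172   2   4   3   2  20 151  60  20   7  82  38  55 285 398 355  53 205 199 149 127  68   2   8   3   5   2   3   1
174   3   6   4   2  25  76 221 243 276 327 288 254 303 357 377 230 160 206 159 126   6   2   1   5   2   1   2   1
176   4  11   3   0  62 236 393 424 438 449 449 444 441 449 448 423 397 384 325 274  46   5   1   3   1   6   5  11
178  73  80  38 143   5 258 387 418 390 410 413 403 407 420 415 414 389 369 349 327  47  20   7   3   3   2   2   4
180 291 219  86 133 134  78 187 169 126 163 145 128 149 170 192 221 219 148 137 176  52  65  18  30   2  12   1  10
exp bar [array([245.6212932 , 184.16661475]), array([245.62209539, 221.83118397]), array([245.90283426, 226.1809417 ])]
```

The pin ends dropped from row 161.5 to about 166 on both sides, which is 12 mm, so it is home. I ease the arm up slowly.

Call:
arm_command([
  {"claw": 0.0,"tx": 0,"ty": 0.0003,"spin": 0,"tz": -0.001},
  {"claw": 0.0,"tx": 0,"ty": 0.0007,"spin": 0,"tz": -0.0025},
  {"claw": 0.0,"tx": 0,"ty": 0.001,"spin": 0,"tz": -0.004},
  {"claw": 0.0,"tx": 0,"ty": 0.0013,"spin": 0,"tz": -0.0055},
  {"claw": 0.0,"tx": 0,"ty": 0.0017,"spin": 0,"tz": -0.007},
  {"claw": 0.0,"tx": 0,"ty": 0.002,"spin": 0,"tz": -0.0085},
  {"claw": 0.0,"tx": 0,"ty": 0.0023,"spin": 0,"tz": -0.01},
  {"claw": 0.0,"tx": 0,"ty": 0.0025,"spin": 0,"tz": -0.0115},
  {"claw": 0.0,"tx": 0,"ty": 0.0027,"spin": 0,"tz": -0.0125},
  {"claw": 0.0,"tx": 0,"ty": 0.0027,"spin": 0,"tz": -0.0125},
])

```text
time: 20.9
position: [0.5685, -0.0099, 0.0432]
orientation: [0.001, 1.0, 0.021, 0.0]
ft_force: [2.6, -5.8, -8.2]
opening: 0.015
grasp_force: 30.0
```

The pin now holds the arm, since my upward pull is resisted with about 8 N. I unload, then open slowly.

Call:
arm_command([
  {"claw": 0.0,"tx": 0,"ty": 0.0007,"spin": 0,"tz": 0.001},
  {"claw": 0.0,"tx": 0,"ty": 0.0014,"spin": 0,"tz": 0.002},
  {"claw": 0.0,"tx": 0,"ty": 0.0014,"spin": 0,"tz": 0.002},
  {"claw": 0.18,"tx": 0,"ty": 0.0014,"spin": 0,"tz": 0.002},
  {"claw": 0.2,"tx": 0,"ty": 0.0014,"spin": 0,"tz": 0.002},
  {"claw": 0.24,"tx": 0,"ty": 0.0014,"spin": 0,"tz": 0.002},
  {"claw": 0.28,"tx": 0,"ty": 0.0014,"spin": 0,"tz": 0.002},
  {"claw": 0.28,"tx": 0,"ty": 0.0014,"spin": 0,"tz": 0.002},
  {"claw": 0.28,"tx": 0,"ty": 0.0014,"spin": 0,"tz": 0.002},
  {"claw": 0.28,"tx": 0,"ty": 0.0014,"spin": 0,"tz": 0.002},
], squeeze=10)

```text
time: 22.15
position: [0.5683, -0.0101, 0.0424]
orientation: [-0.0, 1.0, 0.021, -0.0]
ft_force: [0.4, -0.4, 0.2]
opening: 0.0268
grasp_force: 0.0
```

Call:
arm_command([
  {"claw": 0.28,"tx": 0,"ty": 0.0,"spin": 0,"tz": -0.005},
  {"claw": 0.28,"tx": 0,"ty": 0.0,"spin": 0,"tz": -0.012},
  {"claw": 0.28,"tx": 0,"ty": 0.0,"spin": 0,"tz": -0.022},
  {"claw": 0.28,"tx": 0,"ty": 0.0,"spin": 0,"tz": -0.035},
  {"claw": 0.28,"tx": 0,"ty": 0.0,"spin": 0,"tz": -0.05},
  {"claw": 0.28,"tx": 0,"ty": 0.0,"spin": 0,"tz": -0.07},
  {"claw": 0.28,"tx": 0,"ty": 0.0,"spin": 0,"tz": -0.095},
  {"claw": 0.28,"tx": 0,"ty": 0.0,"spin": 0,"tz": -0.12},
  {"claw": 0.28,"tx": 0,"ty": 0.0,"spin": 0,"tz": -0.15},
  {"claw": 0.28,"tx": 0,"ty": 0.0,"spin": 0,"tz": -0.18},
])

```text
time: 23.4
position: [0.5682, -0.0101, 0.2244]
orientation: [0.0, 1.0, 0.021, 0.0]
ft_force: [0.1, -0.1, -1.6]
opening: 0.0257
grasp_force: 0.0
```

```bash
python3 chk.py s10
python3 - <<'E'
import cv2,numpy as np
t=cv2.imread('pics/s10.png').astype(int).sum(2)
for c in(238,246,254):print(c,[(r,int(t[r,c])) for r in range(178,232,2)])
E
```

```text
23.45 [ 0.57113147 -0.01052669  0.22953425] [ 1.04269133 -1.28589285  4.0196572 ] 0.02604777265499842
152   4   6   3   1   1   2   2   0   1   5  10   7   6   7   7   4   3   1   1   1   0   1   1   3   4   5   6   2
154   3   9   5   4   1   0   1   1   3   1   5   4   7   1   5   0   2   3   5   3   2   4   1   4   0   3   7   1
156   1   2   1   2   1   1   1   1   3   4   0   3   3   3   4   5   3   3   3   3   1   2   2   3   2   4   1   3
158   4   2   5   2   3   3   3   1   4   5   2   3   2   3   4   2   8   5   1   2   5   4   5   1   4   1   3   6
160   1   1   1   4   2   3   2   2   3   1   0   2   1   5   5   4   4   4   6   6   5   1   1   4   3   1   0   8
162   5   3   6  42  62  56  20   3  51  60  51  36   9  20  35  18  10  13  12   9   6  11  14  13   4   2   2   4
164   4   4  66 267 341 315 152  54 213 319 322 294 100  22  33  29 234 259 265 209  62 175 247 259 157  18   3   3
166  14   3  77 284 336 329 149  42 191 336 350 322  89   5   8  42 279 349 359 280  78 217 357 338 118   7   3   2
168   4   6  15 134 177 154  59   4  68 180 178 165  33   4   1  10 12
[... 1148 characters left out ...]
 354), (226, 437), (228, 440), (230, 440)]
246 [(178, 417), (180, 418), (182, 409), (184, 391), (186, 355), (188, 332), (190, 374), (192, 377), (194, 382), (196, 453), (198, 559), (200, 579), (202, 562), (204, 536), (206, 512), (208, 463), (210, 414), (212, 393), (214, 372), (216, 365), (218, 223), (220, 121), (222, 131), (224, 344), (226, 434), (228, 442), (230, 445)]
254 [(178, 284), (180, 272), (182, 243), (184, 224), (186, 201), (188, 210), (190, 343), (192, 411), (194, 448), (196, 509), (198, 561), (200, 580), (202, 565), (204, 540), (206, 518), (208, 474), (210, 425), (212, 399), (214, 373), (216, 370), (218, 231), (220, 122), (222, 120), (224, 302), (226, 410), (228, 436), (230, 444)]
```

The pin is level in both slot floors, and the bar is held at row 221 against 222 expected for the pinned arm. The robot is clear, so I hand in.

```bash
python3 -c "
from workcell import ctrl
print(ctrl.job_done())"
```

```text
the job is handed in; nothing more can be done
None
```

The job is handed in at about 23 s: the pin sits level in both slots and in the wheel's notch and alone holds the arm down; one early press slid off the bar before I gripped it instead, and the other items were not touched.

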